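# Fetch the jar seamer from behind the preserves

### The job

The jar seamer stands at the back of the wooden rack, behind three jars of preserves. Take the three jars out and stand them upright in the blue tray, then lift the seamer out and stand it in the middle of the round cork trivet while the jars wait in the tray, and finally put every jar back upright in the very slot it came from. Leave the mug, the white lid and the salt shaker where they are.

Things in the scene. Friction and masses are not known exactly. Their poses are not given: they have to be found in the camera images.
- jar_red_mid (a point): glass preserve jar with a red lid and red tomato contents, standing upright: 56 mm across the body, 90 mm tall, about 0.25 kg; lid 54 mm across. This point is on its axis, half-way up (45 mm above its underside); z is up the axis. At the start it stands in one of the rack's three front slots
- jar_green_mid (a point): glass preserve jar with a dark green lid and green pickle contents, standing upright: 56 mm across the body, 90 mm tall, about 0.25 kg; lid 54 mm across. This point is on its axis, half-way up (45 mm above its underside); z is up the axis. At the start it stands in one of the rack's three front slots
- jar_yellow_mid (a point): glass preserve jar with a yellow lid and orange apricot contents, standing upright: 56 mm across the body, 90 mm tall, about 0.25 kg; lid 54 mm across. This point is on its axis, half-way up (45 mm above its underside); z is up the axis. At the start it stands in one of the rack's three front slots
- seamer_knob (a point): jar seamer, 0.55 kg: foot 60 mm wide, 14 high; steel head 80 wide, 14 to 34 mm up; black lifting knob 30 wide, 40 to 78 mm up. Point: knob middle, on the axis, 59 mm above the underside; z up. A lever runs from the head along its +y to an upright black grip 18 wide, 75 mm from the axis, top 60 mm up; fingers closing on the knob along its x stay clear of it
- rack: fixed slotted wooden rack, 172 mm along x, 316 along y; origin under its centre, +x to its back. Deck (all stands on it) 18 mm high, rails 28 mm. Front row: three slots 72 mm square inside, centred at x = -40 mm, y = -96, 0, +96 mm. Back row: open strip centred at x = +40 mm, with the seamer near its middle
- tray: fixed shallow blue metal tray, 284 mm along its x, 106 mm along its y (274 by 96 mm inside); origin under its centre, inner floor 6 mm and rim 22 mm above the table. Three jars fit in one row along x, 86 mm apart
- trivet: fixed round cork trivet, 120 mm across, 8 mm thick; origin under its centre (on the table)
- mug: brown ceramic mug, 76 mm across, 90 mm tall, standing on the table beyond the rack; origin under its centre, handle to its +y. Not to be moved
- lid: white plastic lid, 84 mm across, 13 mm thick, lying on the table beyond the rack; origin under its centre. Not to be moved
- salt: white ceramic salt shaker with steel top, 42 mm across, 73 mm tall, standing on the table beyond the rack; origin under its centre. Not to be moved
Things that resemble listed ones, but are neither listed nor needed, are in the scene too. What is shaped like the part that bears jar_yellow_mid but purple is not meant.

How it is judged:
By the outcome, as a careful person would: the job done as asked, in the order asked, and still so for the second after the job is handed in, with the robot touching nothing.
It also fails if it takes over 147 s, if anything falls off the work surface, if the arm or the gripper's body presses on something with over 40 N, if the wrist force passes 120 N, or if a joint passes its speed limit or range.

### The arm

A 7-joint arm with a two-finger parallel gripper is mounted at the origin on the work surface. World frame = base frame: x ahead of the robot, y to its left, z up, the work surface at z = 0. Lengths are in m, angles in rad, forces in N, time in s.
With the tool pointing down it reaches from about 0.4 to 0.85 m from the base axis. Payload 10.4 kg.
Tool frame: the origin (TCP) lies between the finger pads; the fingertips stand 17 mm ahead of it and the grasp point (between the pads) lies 2 mm behind it; z points along the fingers, y is the direction in which the jaws open and shut (so a half turn about z gives the same grasp; the last joint's range is limited). The gripper opens to 85 mm and grips with 20 to 120 N. Pads are 22 mm wide; open, the fingers measure 114 mm over their backs; the gripper's body (76 mm by 85 mm) begins 54 mm behind the grasp point. The pads swing forward as they close: fully open they stand 13 mm farther back than shut.
Start: joints at [1.112, 0.332, -0.065, 1.46, 0.022, 1.35, -0.088], TCP at [0.264, -0.567, 0.248] pointing down, gripper open.
Joint ranges: [-2.6, 2.6], [-0.5, 2.12], [-1.47, 1.34], [0.16, 2.42], [-1.27, 4.41], [0.06, 2.06], [-2.6, 2.6]. Speed limits (rad/s): [2.22, 2.22, 2.79, 2.79, 3.14, 3.14, 3.14].

### API

Orientations are given as a unit quaternion [x, y, z, w].
In Python, from workcell import manip gives the robot as it stands.
- The arm moves only by the tool jog_arm, never from a script. Its argument "steps" is one flat list of numbers, 5 for each row, row after row: the finger opening in m, from 0 to 0.0854, then the shift along the tool's x, y, z in m, then the turn about the tool's z in rad. In form: [gripper, x, y, z, twist, gripper, x, y, z, twist, ...]. A call has exactly 10 rows; each row is the pose to reach, as a shift and turn from the pose commanded when the call began, along the tool's axes at that moment; what a row does not reach only later rows make up. A row lasts 1/10 s, in which the tool goes at most 50 mm and 8.59 degrees, less where a joint would pass 70% of its speed; a pose out of reach is approached as far as the arm can. A call with a gripper value outside its range is refused whole. The fingers move at their own pace and stop on an object; "grip_force" is the grip in N (left out, the last holds). Time passes only in rows, so rows that repeat a pose let the fingers close, or fill a call up. It gives the time, the measured TCP pose, the force and the opening at its end, in the units of the state.
- manip.get_obs(): the state, without advancing time (a new reading comes with each control period).
- manip.camera(name): name is "scene" or "top" or "wrist"; returns (picture, depth): 384x512x3 uint8, red, green, blue; 384x512 float32, m along the optical axis (not along the pixel's ray), 0 where there is no reading.
- manip.calibration(name): a dict with "mtx" (3x3 intrinsics, pixels), "world_to_cam" (4x4, takes a point from world to camera coordinates). Camera axes: x right, y down, z forward; pixel columns grow to the right and rows downward; lengths in m; the calibration is good to about 2 mm. A picture is of the moment at which its call begins: read the wrist's pose just before it. calibration takes no time and is no camera call; for the wrist camera it gives the pose at the moment of the call.
- manip.hand_in(): hands the job in, once; it reports no verdict.
The state is a dict: "clock": time; "joint_pos": joint angles; "joint_velocities": joint speeds; "tau": joint torques, N m; "position": TCP position; "ee_rot": TCP orientation; "ft_force": force on the tool from outside, world axes, zero at the start; "torque": the same for the moment, N m; "grip_width": opening from 0.0 (shut) to 1.0 (fully open).
Only numpy, scipy, OpenCV 4.12 (cv2) and the standard library are available. Lean on these libraries where they do the work, as an engineer would, in place of code of your own. Each camera call takes 0.05 s, during which the arm holds its last target.

## Working session

There is one attempt and no reset: what is moved stays moved. The work goes in short steps, Python scripts to look and compute and a tool call to move; the robot and the scene stay as the last step left them, time stands still between calls to the robot, and variables do not carry over. Pictures are saved under pics/ and viewed, and the job is handed in when it is done.

Besides the shell and the picture viewer there is one more tool, called after "Request:" as a command line: name --argument value ..., lists and objects as JSON in quotes. jog_arm: Moves the arm, as the interface text tells. Its arguments: {"type":"object","properties":{"steps":{"type":"array"},"grip_force":{"type":"number"}},"required":["steps"]}

```bash
mkdir -p pics; ls; python3 - <<'E'
from workcell import manip
import cv2,numpy as np
print(manip.get_obs())
for n in("scene","top"):
    p,d=manip.camera(n); np.savez(f"pics/{n}0.npz",p=p,d=d)
    cv2.imwrite(f"pics/{n}0.png",p[:,:,::-1])
    c=manip.calibration(n);print(n,np.round(c["mtx"],2).tolist(),np.round(c["world_to_cam"],4).tolist())
E
```

```text
pics
{'clock': 0.0, 'joint_pos': array([ 1.11241989,  0.3328497 , -0.06469986,  1.46092621,  0.02160517,
        1.34991171, -0.08850524]), 'joint_velocities': array([-0.00046305, -0.0010061 , -0.00102299, -0.0010553 ,  0.00034121,
       -0.00043403, -0.00048939]), 'tau': array([ 5.72372992e-04, -6.25439858e+01,  4.94376663e-02, -3.91606915e+01,
        1.62416557e-02,  9.96598334e-03,  2.12848346e-05]), 'position': array([ 0.26366887, -0.56627558,  0.24753698]), 'ee_rot': array([ 9.76354111e-01,  2.16176225e-01, -1.85529173e-04, -6.74590051e-04]), 'ft_force': array([ 0.09478965, -0.20529809, -0.18244539]), 'torque': array([-0.00781373,  0.01781078, -0.00822935]), 'grip_width': 0.9988322107194204}
scene [[421.51, 0.0, 251.71], [0.0, 421.51, 193.65], [0.0, 0.0, 1.0]] [[-0.502, 0.8647, -0.0164, 0.3125], [0.5466, 0.3025, -0.7809, -0.2697], [-0.6702, -0.401, -0.6245, 1.4343], [0.0, 0.0, 0.0, 1.0]]
top [[473.76, 0.0, 264.56], [0.0, 473.76, 188.63], [0.0, 0.0, 1.0]] [[0.0185, -0.9998, -0.0055, -0.0076], [-0.9929, -0.0177, -0.1174, 0.6009], [0.1172, 0.0076, -0.9931, 1.1185], [0.0, 0.0, 0.0, 1.0]]
```

View pics/scene0.png

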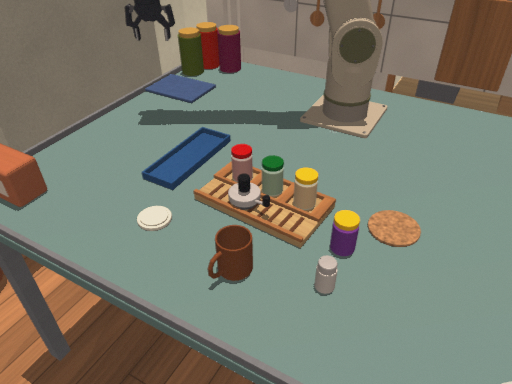

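View pics/top0.png

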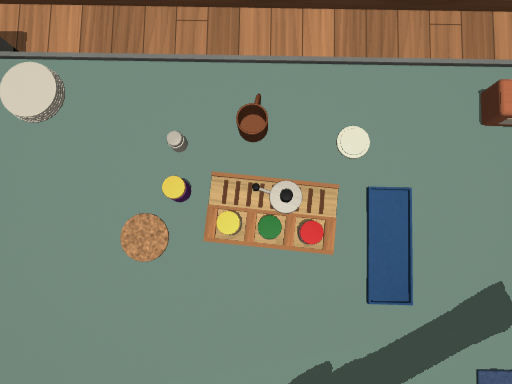

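The scene view shows the jars red, green and yellow in the front row, with the seamer behind them. A purple decoy jar stands at about (174,188) in the top view. The tray is at about (389,245), the trivet at (145,237) and the rack at (272,213). Next I measure them.

```bash
cat > h.py <<'E'
import numpy as np,cv2
def ray(c,u,v,z):
    K=c["mtx"];T=np.array(c["world_to_cam"]);R=T[:3,:3];o=-R.T@T[:3,3]
    d=R.T@np.linalg.inv(K)@np.array([u,v,1.]);return o+d*(z-o[2])/d[2]
def deproj(c,d):
    K=c["mtx"];T=np.array(c["world_to_cam"]);h,w=d.shape
    u,v=np.meshgrid(np.arange(w),np.arange(h))
    P=np.stack([(u-K[0,2])/K[0,0]*d,(v-K[1,2])/K[1,1]*d,d],-1)
    return (P-T[:3,3])@T[:3,:3]
def blobs(m,minA=30):
    n,l,s,ce=cv2.connectedComponentsWithStats(m.astype(np.uint8))
    return [(ce[i],s[i],l==i) for i in range(1,n) if s[i,4]>=minA]
E
cat > m.py <<'E'
from workcell import manip
from h import *
f=np.load("pics/top0.npz");p,d=f["p"],f["d"];c=manip.calibration("top")
hsv=cv2.cvtColor(p,cv2.COLOR_RGB2HSV);H,S,V=[hsv[...,i].astype(int) for i in range(3)]
W=deproj(c,d)
def show(n,m,z,minA=80):
    m=cv2.morphologyEx(m.astype(np.uint8),cv2.MORPH_OPEN,np.ones((3,3)))
    for ce,s,l in blobs(m,minA):
        cn,_=cv2.findContours(l.astype(np.uint8),0,2);r=cv2.minAreaRect(max(cn,key=cv2.contourArea))
        q=np.array([ray(c,*b,z)[:2] for b in cv2.boxPoints(r)])
        e=[np.linalg.norm(q[1]-q[0]),np.linalg.norm(q[2]-q[1])]
        a=[np.degrees(np.arctan2(*(q[1]-q[0])[::-1])),]
        print(n,np.round(ce),s[4],"xyz",np.round(ray(c,*ce,z),4),"rectc",np.round(q.mean(0),4),"e",np.round(e,4),np.round(a,1),"depthz",np.round(np.median(W[l][:,2]),4))
show("red",((H<6)|(H>174))&(S>200)&(V>120),.108)
show("green",(H>50)&(H<80)&(S>150)&(V>50),.108)
show("yellow",(H>22)&(H<32)&(S>180)&(V>150),.108)
show("tray",(H>100)&(H<120)&(S>150),.022,400)
show("trivet",(H>5)&(H<18)&(S>100)&(np.arange(512)[None]<175),.008,400)
show("rack",(H>5)&(H<22)&(S>90)&(np.arange(384)[:,None]>170)&(np.arange(512)[None]>195)&(W[...,2]<.035),.028,600)
show("black",(V<50)&(np.arange(384)[:,None]>170)&(np.arange(384)[:,None]<215)&(np.arange(512)[None]>195)&(np.arange(512)[None]<340)&(W[...,2]>.05),.09,15)
show("head",(S<60)&(V>120)&(np.arange(512)[None]>250)&(np.arange(512)[None]<320)&(np.arange(384)[:,None]>170),.052,100)
E
python3 m.py
python3 -c "
import cv2
i=cv2.imread('pics/top0.png')[165:260,195:345];cv2.imwrite('pics/rackz.png',cv2.resize(i,None,fx=5,fy=5,interpolation=2))
i=cv2.imread('pics/scene0.png')[135:245,185:345];cv2.imwrite('pics/scz.png',cv2.resize(i,None,fx=5,fy=5,interpolation=2))"
```

```text
tray [390. 247.] 4625 xyz [ 0.4654 -0.3025  0.022 ] rectc [ 0.4698 -0.3022] e [0.1057 0.2795] [-89.] depthz 0.0054
trivet [89. 25.] 9058 xyz [1.0239 0.4686 0.008 ] rectc [1.0216 0.474 ] e [0.4573 0.1448] [-89.1] depthz -0.75
trivet [144. 237.] 1801 xyz [0.4789 0.2983 0.008 ] rectc [0.4791 0.2975] e [0.1168 0.1129] [-89.] depthz 0.007
rack [270. 212.] 6533 xyz [ 0.5449 -0.0114  0.028 ] rectc [ 0.5446 -0.0142] e [0.1721 0.3198] [-4.] depthz 0.0193
black [255. 186.] 31 xyz [0.5997 0.0255 0.09  ] rectc [0.5991 0.0252] e [0.0139 0.0117] [-89.] depthz 0.0765
black [286. 195.] 102 xyz [ 0.5811 -0.0468  0.09  ] rectc [ 0.5805 -0.047 ] e [0.0232 0.0233] [-89.] depthz 0.0948
head [290. 175.] 537 xyz [ 0.6339 -0.0581  0.052 ] rectc [ 0.6305 -0.0454] e [0.1639 0.0243] [-89.] depthz -0.0012
head [284. 196.] 720 xyz [ 0.5809 -0.0446  0.052 ] rectc [ 0.5787 -0.0405] e [0.0921 0.0776] [-70.4] depthz 0.0507
head [284. 314.] 8896 xyz [ 0.3062 -0.0468  0.052 ] rectc [ 0.3076 -0.0498] e [0.1608 0.3112] [-88.9] depthz -0.0012
```

View pics/rackz.png

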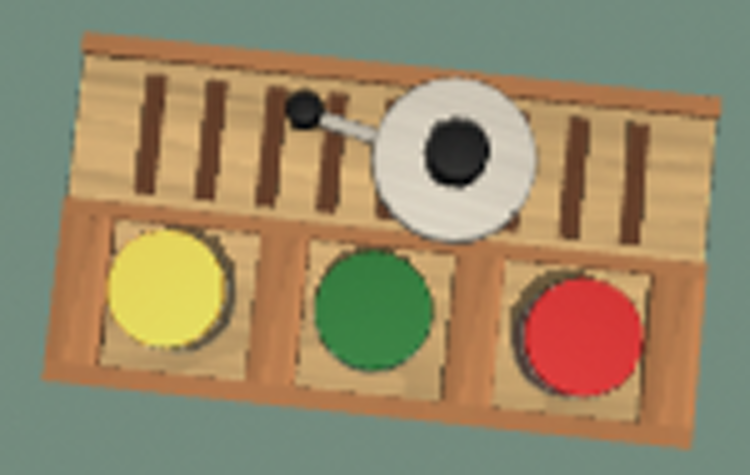

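View pics/scz.png

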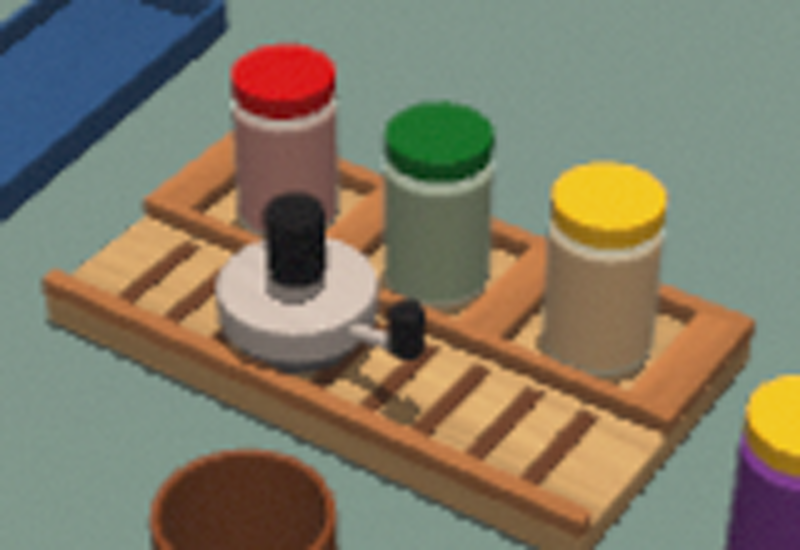

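The zoom shows each lid clearly, offset within its slot, and the seamer lever pointing left and slightly back. The saturation thresholds were too strict, so I'll fix the masks and measure accurately.

```bash
cat > m2.py <<'E'
from workcell import manip
from h import *
import sys
exec(open("m.py").read().split('show("red"')[0])
for n,q in dict(red=(312,232),green=(270,227),yellow=(228,223),pur=(174,187)).items(): print(n,hsv[q[1],q[0]],W[q[1],q[0]])
u=np.arange(512)[None];v=np.arange(384)[:,None]
show("red",((H<6)|(H>174))&(S>150)&(V>120)&(v>170),.108)
show("green",(H>50)&(H<75)&(S>140)&(v>170)&(W[...,2]>.06),.108)
show("yellow",(H>22)&(H<32)&(S>130)&(V>150)&(v>170),.108)
show("salt",(S<60)&(V>100)&(v<155)&(v>125)&(u>160)&(u<190),.07,40)
# heights via depth
m=(W[...,2]>.1)&(W[...,2]<.116)&(v>195)&(u>200)&(u<340)
for ce,s,l in blobs(m,200): print("lid depth",np.round((W[l].min(0)+W[l].max(0))/2,4),np.round(W[l].max(0)-W[l].min(0),3))
m=(W[...,2]>.012)&(W[...,2]<.035)&(u>355)&(u<425)&(v>180)&(v<310)
q=np.array(W[m][:,:2],np.float32);print("tray rim",cv2.minAreaRect(q))
m=(W[...,2]>.004)&(W[...,2]<.012)&(u>115)&(u<175)&(v>205)&(v<265)
q=np.array(W[m][:,:2],np.float32);print("triv",cv2.minEnclosingCircle(q),q.mean(0))
m=(W[...,2]>.022)&(W[...,2]<.034)&(u>200)&(u<345)&(v>168)&(v<260)
q=np.array(W[m][:,:2],np.float32);print("rack",cv2.minAreaRect(q))
m=(W[...,2]>.042)&(W[...,2]<.058)&(u>200)&(u<345)&(v>168)&(v<215)
q=W[m&(S<60)&(V>120)];print("head",(q.min(0)+q.max(0))/2,q.max(0)-q.min(0))
E
python3 m2.py
cat > m3.py <<'E'
from workcell import manip
from h import *
# scene check: jar lids and knob
f=np.load("pics/scene0.npz");p,d=f["p"],f["d"];c=manip.calibration("scene");W=deproj(c,d)
v,u=np.mgrid[:384,:512]
m=(W[...,2]>.104)&(W[...,2]<.113)&(u>220)&(u<325)&(v>140)&(v<200)
for ce,s,l in blobs(m,40): print("lid",np.round((W[l].min(0)+W[l].max(0))/2,4),np.round(W[l].max(0)-W[l].min(0),3))
m=(W[...,2]>.092)&(W[...,2]<.1)&(u>235)&(u<254)&(v>170)&(v<200)
for ce,s,l in blobs(m,10): print("knob",np.round((W[l].min(0)+W[l].max(0))/2,4),np.round(W[l].max(0)-W[l].min(0),3))
E
python3 m3.py
```

```text
red [  0 188 217] [ 0.49578953 -0.10606207  0.10797218]
green [ 64 139 128] [ 0.50540864 -0.01116816  0.10517661]
yellow [ 28 149 228] [0.51255239 0.08393885 0.1089462 ]
pur [ 26 157 228] [0.59483447 0.21376238 0.0876299 ]
red [311. 232.] 431 xyz [ 0.4956 -0.1042  0.108 ] rectc [ 0.4958 -0.1038] e [0.0497 0.0494] [-89.] depthz 0.1067
green [269. 222.] 178 xyz [ 0.5165 -0.0089  0.108 ] rectc [ 0.5169 -0.0081] e [0.0462 0.0266] [-83.8] depthz 0.1069
yellow [173. 187.] 394 xyz [0.5935 0.2122 0.108 ] rectc [0.5936 0.2132] e [0.0482 0.0483] [-89.] depthz 0.0891
yellow [228. 222.] 415 xyz [0.5143 0.0848 0.108 ] rectc [0.5149 0.0852] e [0.0477 0.0497] [-89.] depthz 0.1071
salt [174. 139.] 706 xyz [0.7123 0.2227 0.07  ] rectc [0.7103 0.2196] e [0.0673 0.0683] [-89.] depthz 0.0001
lid depth [0.514  0.0854 0.1065] [0.052 0.053 0.011]
lid depth [ 0.5066 -0.0088  0.1072] [0.052 0.05  0.014]
lid depth [ 0.4969 -0.1049  0.1067] [0.052 0.052 0.013]
tray rim ((0.4716356098651886, -0.3031569719314575), (0.10854355245828629, 0.28472766280174255), 89.52588653564453)
triv ((0.48524677753448486, 0.30660930275917053), 0.09419998526573181) [0.47958395 0.29872894]
rack ((0.5449608564376831, -0.014064773917198181), (0.31671401858329773, 0.17247816920280457), 85.03887176513672)
head [ 0.58124218 -0.03418344  0.05042247] [0.07560284 0.10133248 0.01396797]
lid [ 0.4967 -0.1029  0.1077] [0.054 0.051 0.007]
lid [ 0.5066 -0.0076  0.1081] [0.053 0.053 0.008]
lid [0.5138 0.087  0.1078] [0.054 0.052 0.007]
knob [ 0.5814 -0.0451  0.0955] [0.031 0.029 0.006]
```

Heights and sizes agree with the given values. The lids sit at about 0.108, the rack measures 317x172 and the tray 285x108. The jars are within 3 mm of the slot centres. I'll move toward red now and turn the tool to yaw 0.

Request:
jog_arm --steps '[0.074,0.015,-0.012,0.002,0.03,0.074,0.045,-0.036,0.005,0.08,0.074,0.08,-0.063,0.009,0.13,0.074,0.115,-0.09,0.013,0.18,0.074,0.15,-0.118,0.017,0.23,0.074,0.185,-0.145,0.021,0.28,0.074,0.22,-0.173,0.025,0.33,0.074,0.255,-0.2,0.029,0.38,0.074,0.285,-0.224,0.033,0.42,0.074,0.3,-0.236,0.035,0.436]' --grip_force 40

```text
clock: 1.1
position: [0.4374, -0.2223, 0.2129]
ee_rot: [1.0, 0.001, -0.0, -0.0]
ft_force: [-0.1, 0.7, 0.1]
grip_width: 0.868
```

```bash
cat > st.py <<'E'
from workcell import manip
import numpy as np
o=manip.get_obs();q=o["ee_rot"]
x,y,z,w=q
print("t",round(o["clock"],2),"pos",np.round(o["position"],4),"a deg",round(np.degrees(2*np.arctan2(y,x)),2),"q",np.round(q,4),"F",np.round(o["ft_force"],1),"g",round(o["grip_width"]*.0854,4),"j",np.round(o["joint_pos"],2))
E
python3 st.py
```

```text
t 1.1 pos [ 0.4374 -0.2223  0.2129] a deg 0.14 q [ 1.0e+00  1.2e-03 -1.0e-04 -4.0e-04] F [-0.1  0.7  0.1] g 0.0741 j [ 0.69  0.08 -0.32  1.84  0.03  1.23 -1.21]
```

Request:
jog_arm --steps '[0.074,0.006,-0.012,0.001,0,0.074,0.018,-0.036,0.003,0,0.074,0.032,-0.064,0.006,0,0.074,0.044,-0.088,0.01,0,0.074,0.054,-0.108,0.015,0,0.074,0.059,-0.118,0.02,0,0.074,0.059,-0.118,0.03,0,0.074,0.059,-0.118,0.04,0,0.074,0.059,-0.118,0.045,0,0.074,0.059,-0.118,0.045,0]'

```text
clock: 2.1
position: [0.4943, -0.1091, 0.1672]
ee_rot: [1.0, -0.001, -0.001, -0.0]
ft_force: [-0.2, -0.5, 1.1]
grip_width: 0.866
```

```bash
python3 st.py; python3 - <<'E'
from workcell import manip
import cv2
p,d=manip.camera("wrist");cv2.imwrite("pics/w1.png",p[:,:,::-1])
p,d=manip.camera("scene");cv2.imwrite("pics/s1.png",p[:,:,::-1])
E
```

```text
t 2.1 pos [ 0.4943 -0.1091  0.1672] a deg -0.1 q [ 1.e+00 -9.e-04 -9.e-04 -1.e-04] F [-0.2 -0.5  1.1] g 0.074 j [ 0.52  0.17 -0.43  1.85  0.08  1.14 -1.51]
```

View pics/w1.png

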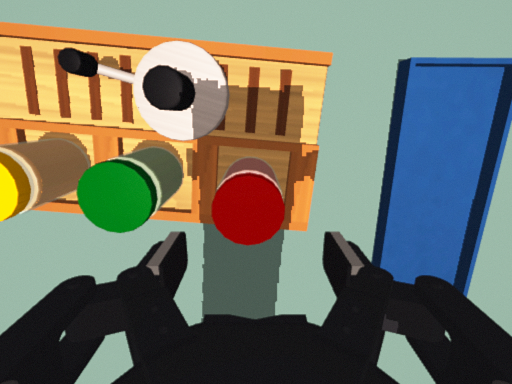

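View pics/s1.png

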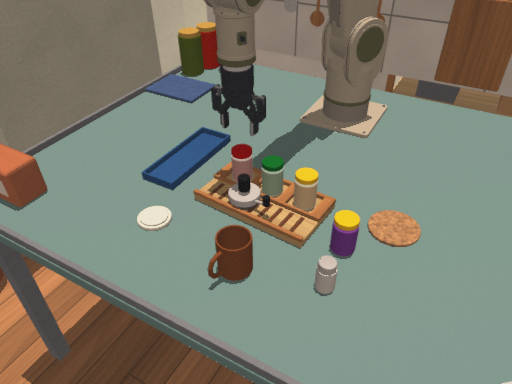

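The wrist view shows the red lid at about (248,208), between the fingers sideways but apparently ahead of them. I'll check the geometry numerically, since the reported pose has to agree with the pictures.

```bash
cat > pj.py <<'E'
from workcell import manip
from h import *
p0=manip.get_obs()["position"]
c=manip.calibration("wrist");T=np.array(c["world_to_cam"]);print("cam pos",np.round(-T[:3,:3].T@T[:3,3],4), "axis",np.round(T[2,:3],3))
print("lid",np.round(ray(c,248,208,.108),4))
for n in("scene","wrist"):
    c=manip.calibration(n);T=np.array(c["world_to_cam"])
    for z in(0,-.017):
        P=T[:3,:3]@(p0+[0,0,z])+T[:3,3];print(n,(c["mtx"]@P/P[2])[:2])
E
python3 pj.py
```

```text
cam pos [ 0.5629 -0.1094  0.2942] axis [-0.273 -0.    -0.962]
lid [ 0.4978 -0.1046  0.108 ]
scene [238.41518221 127.44802986]
scene [238.66151811 133.43730285]
wrist [253.32163338 251.80713983]
wrist [253.45266733 237.43418497]
```

It is consistent: the lid measures (0.498, -0.105) from the wrist camera. I'll descend and check the force before closing.

Request:
jog_arm --steps '[0.074,0.003,-0.004,0.005,0,0.074,0.003,-0.004,0.02,0,0.074,0.003,-0.004,0.035,0,0.074,0.003,-0.004,0.05,0,0.074,0.003,-0.004,0.065,0,0.074,0.003,-0.004,0.08,0,0.074,0.003,-0.004,0.092,0,0.074,0.003,-0.004,0.1,0,0.074,0.003,-0.004,0.101,0,0.074,0.003,-0.004,0.101,0]'

```text
clock: 3.2
position: [0.4984, -0.104, 0.0675]
ee_rot: [1.0, -0.0, 0.0, 0.0]
ft_force: [-1.4, 0.7, 0.1]
grip_width: 0.87
```

```bash
python3 st.py
```

```text
t 3.2 pos [ 0.4984 -0.104   0.0675] a deg -0.01 q [ 1.e+00 -1.e-04  1.e-04  0.e+00] F [-1.4  0.7  0.1] g 0.0743 j [ 0.49  0.3  -0.42  1.94  0.15  0.94 -1.57]
```

Request:
jog_arm --steps '[0.045,0,0,0,0,0.045,0,0,0,0,0.045,0,0,0,0,0.045,0,0,0,0,0.045,0,0,0,0,0.045,0,0,0,0,0.045,0,0,-0.005,0,0.045,0,0,-0.02,0,0.045,0,0,-0.04,0,0.045,0,0,-0.06,0]' --grip_force 40

```text
clock: 4.2
position: [0.4978, -0.104, 0.128]
ee_rot: [1.0, -0.0, -0.0, -0.0]
ft_force: [0.4, -1.2, -1.3]
grip_width: 0.652
```

```bash
python3 st.py; python3 - <<'E'
from workcell import manip
import cv2
p,d=manip.camera("wrist");cv2.imwrite("pics/w2.png",p[:,:,::-1])
E
```

```text
t 4.2 pos [ 0.4978 -0.104   0.128 ] a deg -0.01 q [ 1.e+00 -1.e-04 -3.e-04 -1.e-04] F [ 0.4 -1.2 -1.3] g 0.0556 j [ 0.51  0.22 -0.43  1.89  0.1   1.06 -1.54]
```

View pics/w2.png

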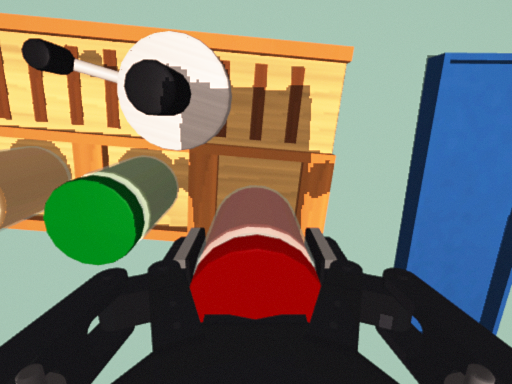

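Red is held (55.6 mm) and the wrist view shows it square between the pads. Carrying it to the tray.

Request:
jog_arm --steps '[0.045,-0.006,0.01,-0.005,0,0.045,-0.018,0.032,-0.01,0,0.045,-0.034,0.06,-0.01,0,0.045,-0.05,0.09,-0.01,0,0.045,-0.066,0.12,-0.01,0,0.045,-0.083,0.15,-0.01,0,0.045,-0.098,0.175,-0.01,0,0.045,-0.108,0.192,-0.005,0,0.045,-0.112,0.199,0,0,0.045,-0.112,0.199,0,0]'

```text
clock: 5.25
position: [0.3846, -0.3034, 0.126]
ee_rot: [1.0, -0.001, -0.001, -0.001]
ft_force: [0.0, 0.8, -2.4]
grip_width: 0.651
```

```bash
python3 st.py; python3 - <<'E'
from workcell import manip
import cv2
p,d=manip.camera("wrist");cv2.imwrite("pics/w3.png",p[:,:,::-1])
E
```

```text
t 5.25 pos [ 0.3846 -0.3034  0.126 ] a deg -0.13 q [ 1.0e+00 -1.2e-03 -1.0e-03 -6.0e-04] F [ 0.   0.8 -2.4] g 0.0556 j [ 0.81  0.16 -0.26  1.94  0.05  1.04 -1.04]
```

View pics/w3.png

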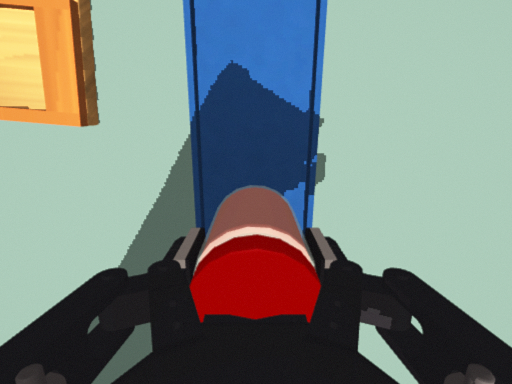

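Red is centred over the tray (edges at columns 193 and 322, jar at 255). Lowering it.

Request:
jog_arm --steps '[0.045,0.001,0,0.006,0,0.045,0.001,0,0.018,0,0.045,0.001,0,0.03,0,0.045,0.001,0,0.042,0,0.045,0.001,0,0.052,0,0.045,0.001,0,0.06,0,0.045,0.001,0,0.065,0,0.045,0.001,0,0.068,0,0.045,0.001,0,0.069,0,0.045,0.001,0,0.07,0]'

```text
clock: 6.3
position: [0.3874, -0.3032, 0.0576]
ee_rot: [1.0, -0.0, 0.0, 0.0]
ft_force: [0.6, 0.3, -2.3]
grip_width: 0.643
```

```bash
python3 st.py
```

```text
t 6.3 pos [ 0.3874 -0.3032  0.0576] a deg -0.02 q [ 1.e+00 -2.e-04  2.e-04  2.e-04] F [ 0.6  0.3 -2.3] g 0.0549 j [ 0.8   0.26 -0.25  2.    0.08  0.89 -1.07]
```

Weight still hangs on the wrist, so the jar is about 2 mm short of the floor. I'll go down a little more, then release and retreat upward.

Request:
jog_arm --steps '[0.045,0,0,0.001,0,0.045,0,0,0.002,0,0.045,0,0,0.002,0,0.074,0,0,0.002,0,0.074,0,0,0.002,0,0.074,0,0,0.002,0,0.074,0,0,-0.003,0,0.074,0,0,-0.02,0,0.074,0,0,-0.045,0,0.074,0,0,-0.075,0]'

```text
clock: 7.3
position: [0.3867, -0.3026, 0.1328]
ee_rot: [1.0, -0.0, -0.001, -0.0]
ft_force: [-0.1, -1.1, -0.1]
grip_width: 0.868
```

```bash
python3 st.py; python3 - <<'E'
from workcell import manip
import cv2
p,d=manip.camera("wrist");cv2.imwrite("pics/w4.png",p[:,:,::-1])
E
```

```text
t 7.3 pos [ 0.3867 -0.3026  0.1328] a deg -0.0 q [ 1.e+00 -0.e+00 -5.e-04 -5.e-04] F [-0.1 -1.1 -0.1] g 0.0741 j [ 0.81  0.16 -0.26  1.93  0.05  1.06 -1.04]
```

View pics/w4.png

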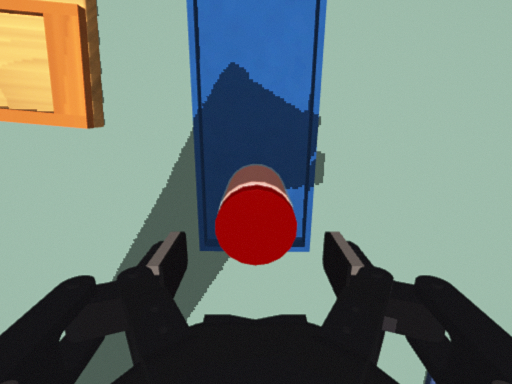

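Red stands upright in the tray. Next is green.

Request:
jog_arm --steps '[0.074,0.004,-0.01,-0.02,0,0.074,0.016,-0.038,-0.03,0,0.074,0.032,-0.078,-0.03,0,0.074,0.048,-0.118,-0.03,0,0.074,0.064,-0.158,-0.03,0,0.074,0.08,-0.198,-0.03,0,0.074,0.096,-0.236,-0.03,0,0.074,0.11,-0.27,-0.03,0,0.074,0.118,-0.289,-0.03,0,0.074,0.12,-0.2945,-0.03,0]'

```text
clock: 8.35
position: [0.5079, -0.0058, 0.1626]
ee_rot: [1.0, 0.002, 0.0, -0.0]
ft_force: [0.8, -0.7, -0.5]
grip_width: 0.867
```

```bash
python3 st.py; python3 - <<'E'
from workcell import manip
import cv2
p,d=manip.camera("wrist");cv2.imwrite("pics/w5.png",p[:,:,::-1])
E
```

```text
t 8.35 pos [ 0.5079 -0.0058  0.1626] a deg 0.21 q [ 1.0e+00  1.8e-03  4.0e-04 -4.0e-04] F [ 0.8 -0.7 -0.5] g 0.074 j [ 0.41  0.19 -0.54  1.85  0.1   1.13 -1.73]
```

View pics/w5.png

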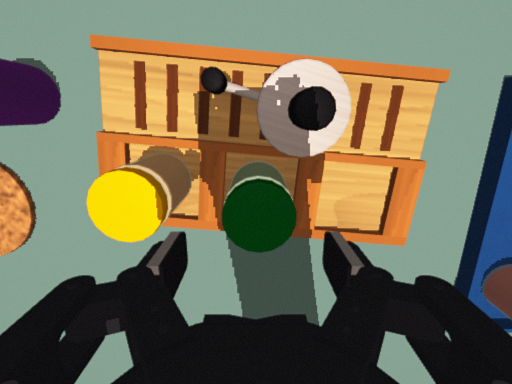

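Green at (258,215) is centred between the pads. Descending.

Request:
jog_arm --steps '[0.074,-0.001,0.001,0.005,0,0.074,-0.001,0.001,0.02,0,0.074,-0.001,0.001,0.035,0,0.074,-0.001,0.001,0.05,0,0.074,-0.001,0.001,0.065,0,0.074,-0.001,0.001,0.08,0,0.074,-0.001,0.001,0.09,0,0.074,-0.001,0.001,0.095,0,0.045,-0.001,0.001,0.096,0,0.045,-0.001,0.001,0.096,0]'

```text
clock: 9.4
position: [0.5064, -0.0095, 0.0665]
ee_rot: [1.0, -0.0, 0.0, -0.0]
ft_force: [0.8, -0.7, -2.1]
grip_width: 0.648
```

Request:
jog_arm --steps '[0.045,0,0,0,0,0.045,0,0,0,0,0.045,0,0,0,0,0.045,0,0,0,0,0.045,0,0,0,0,0.045,0,0,-0.005,0,0.045,0,0,-0.02,0,0.045,0,0,-0.04,0,0.045,0,0,-0.06,0,0.045,0,0,-0.07,0]'

```text
clock: 10.4
position: [0.5073, -0.0094, 0.1391]
ee_rot: [1.0, -0.0, 0.002, 0.0]
ft_force: [0.8, 0.7, -2.7]
grip_width: 0.649
```

```bash
python3 st.py
```

```text
t 10.4 pos [ 0.5073 -0.0094  0.1391] a deg -0.0 q [ 1.0e+00 -0.0e+00  1.6e-03  2.0e-04] F [ 0.8  0.7 -2.7] g 0.0554 j [ 0.41  0.21 -0.53  1.88  0.12  1.08 -1.74]
```

Request:
jog_arm --steps '[0.045,-0.001,0.01,-0.005,0,0.045,-0.004,0.035,-0.005,0,0.045,-0.009,0.073,-0.005,0,0.045,-0.014,0.113,-0.005,0,0.045,-0.019,0.153,-0.005,0,0.045,-0.024,0.193,-0.005,0,0.045,-0.028,0.23,-0.005,0,0.045,-0.032,0.265,0,0,0.045,-0.034,0.287,0,0,0.045,-0.035,0.2935,0,0]'

```text
clock: 11.4
position: [0.4692, -0.3066, 0.1355]
ee_rot: [1.0, -0.002, -0.001, 0.0]
ft_force: [0.7, -0.3, -2.4]
grip_width: 0.648
```

```bash
python3 st.py; python3 - <<'E'
from workcell import manip
import cv2
p,d=manip.camera("wrist");cv2.imwrite("pics/w6.png",p[:,:,::-1])
E
```

```text
t 11.4 pos [ 0.4692 -0.3066  0.1355] a deg -0.27 q [ 1.0e+00 -2.4e-03 -8.0e-04  2.0e-04] F [ 0.7 -0.3 -2.4] g 0.0554 j [ 0.77  0.3  -0.32  1.76  0.11  1.1  -1.16]
```

View pics/w6.png

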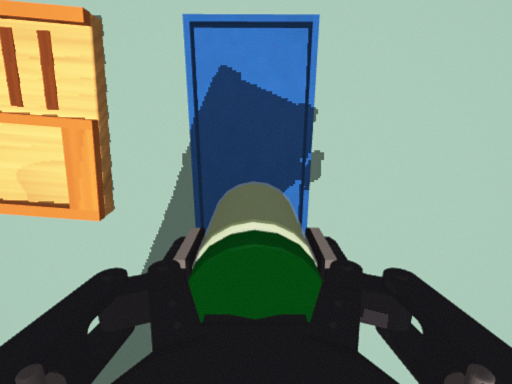

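Green is over the tray. The small overshoot (about 3 mm) should settle. Lowering and releasing.

Request:
jog_arm --steps '[0.045,0.001,-0.001,0.005,0,0.045,0.001,-0.001,0.02,0,0.045,0.001,-0.001,0.035,0,0.045,0.001,-0.001,0.05,0,0.045,0.001,-0.001,0.062,0,0.045,0.001,-0.001,0.072,0,0.045,0.001,-0.001,0.078,0,0.045,0.001,-0.001,0.08,0,0.045,0.001,-0.001,0.081,0,0.045,0.001,-0.001,0.081,0]'

```text
clock: 12.45
position: [0.4724, -0.3022, 0.0557]
ee_rot: [1.0, -0.0, 0.0, 0.0]
ft_force: [-0.0, -0.6, -3.4]
grip_width: 0.643
```

```bash
python3 st.py
```

```text
t 12.45 pos [ 0.4724 -0.3022  0.0557] a deg -0.02 q [ 1.e+00 -2.e-04  3.e-04  2.e-04] F [-0.  -0.6 -3.4] g 0.0549 j [ 0.75  0.4  -0.31  1.82  0.15  0.95 -1.2 ]
```

Request:
jog_arm --steps '[0.045,0,0,0.001,0,0.045,0,0,0.0015,0,0.045,0,0,0.0015,0,0.074,0,0,0.0015,0,0.074,0,0,0.0015,0,0.074,0,0,0.0015,0,0.074,0,0,-0.005,0,0.074,0,0,-0.025,0,0.074,0,0,-0.06,0,0.074,0,0,-0.1,0]'

```text
clock: 13.45
position: [0.4716, -0.3016, 0.1561]
ee_rot: [1.0, 0.0, -0.001, -0.001]
ft_force: [-0.1, -0.0, -0.8]
grip_width: 0.866
```

```bash
python3 st.py; python3 - <<'E'
from workcell import manip
import cv2
p,d=manip.camera("wrist");cv2.imwrite("pics/w7.png",p[:,:,::-1])
E
```

```text
t 13.45 pos [ 0.4716 -0.3016  0.1561] a deg 0.0 q [ 1.e+00  0.e+00 -7.e-04 -6.e-04] F [-0.1 -0.  -0.8] g 0.0739 j [ 0.77  0.28 -0.33  1.74  0.1   1.14 -1.16]
```

View pics/w7.png

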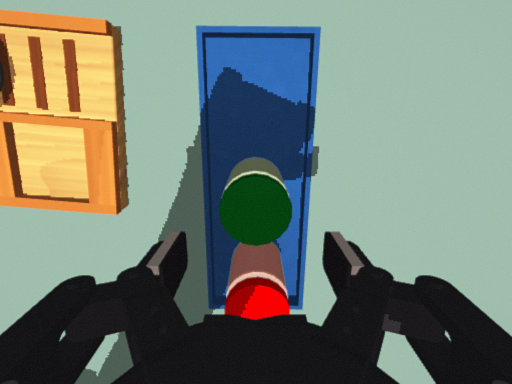

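Green is standing next to red. Now yellow.

Request:
jog_arm --steps '[0.074,0.002,-0.015,-0.005,0,0.074,0.006,-0.055,-0.01,0,0.074,0.011,-0.1,-0.01,0,0.074,0.016,-0.145,-0.01,0,0.074,0.021,-0.19,-0.01,0,0.074,0.026,-0.235,-0.01,0,0.074,0.031,-0.28,-0.01,0,0.074,0.036,-0.325,-0.01,0,0.074,0.04,-0.362,-0.01,0,0.074,0.042,-0.38,-0.01,0]'

```text
clock: 14.5
position: [0.513, 0.0829, 0.1648]
ee_rot: [1.0, 0.003, -0.001, -0.001]
ft_force: [-0.3, -0.5, -0.1]
grip_width: 0.865
```

Request:
jog_arm --steps '[0.074,0,-0.006,0,0,0.074,0,-0.008,0.005,0,0.074,0,-0.008,0.01,0,0.074,0,-0.008,0.01,0,0.074,0,-0.008,0.01,0,0.074,0,-0.008,0.01,0,0.074,0,-0.008,0.01,0,0.074,0,-0.008,0.01,0,0.074,0,-0.008,0.01,0,0.074,0,-0.008,0.01,0]'

```text
clock: 15.5
position: [0.5143, 0.086, 0.1554]
ee_rot: [1.0, -0.0, 0.0, 0.0]
ft_force: [-0.4, -0.2, -0.1]
grip_width: 0.866
```

```bash
python3 st.py; python3 - <<'E'
from workcell import manip
import cv2
p,d=manip.camera("wrist");cv2.imwrite("pics/w8.png",p[:,:,::-1])
E
```

```text
t 15.5 pos [0.5143 0.086  0.1554] a deg -0.01 q [ 1.e+00 -1.e-04  1.e-04  0.e+00] F [-0.4 -0.2 -0.1] g 0.074 j [ 0.29  0.24 -0.61  1.82  0.15  1.13 -1.94]
```

View pics/w8.png

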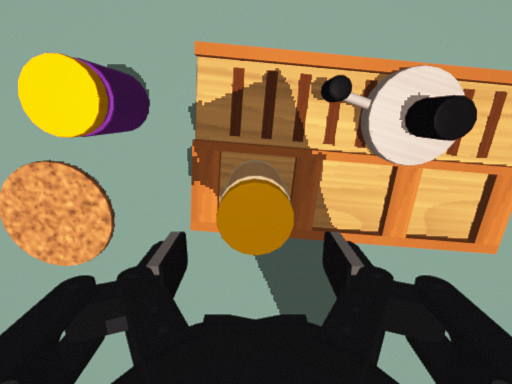

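The yellow jar, in shadow at (255,215), is centred, and the purple decoy is well to the left. Descending .0885 and gripping.

Request:
jog_arm --steps '[0.074,0,0,0.005,0,0.074,0,0,0.018,0,0.074,0,0,0.032,0,0.074,0,0,0.047,0,0.074,0,0,0.062,0,0.074,0,0,0.075,0,0.074,0,0,0.084,0,0.074,0,0,0.088,0,0.045,0,0,0.0885,0,0.045,0,0,0.0885,0]'

```text
clock: 16.55
position: [0.5145, 0.086, 0.0672]
ee_rot: [1.0, -0.0, 0.0, 0.0]
ft_force: [0.3, 0.4, -2.5]
grip_width: 0.646
```

Request:
jog_arm --steps '[0.045,0,0,0,0,0.045,0,0,0,0,0.045,0,0,0,0,0.045,0,0,0,0,0.045,0,0,0,0,0.045,0,0,-0.005,0,0.045,0,0,-0.02,0,0.045,0,0,-0.04,0,0.045,0,0,-0.06,0,0.045,0,0,-0.07,0]'

```text
clock: 17.55
position: [0.5152, 0.0863, 0.1396]
ee_rot: [1.0, -0.0, 0.002, -0.0]
ft_force: [1.1, 0.8, -3.3]
grip_width: 0.645
```

```bash
python3 st.py
```

```text
t 17.55 pos [0.5152 0.0863 0.1396] a deg -0.0 q [ 1.0e+00 -0.0e+00  1.6e-03 -1.0e-04] F [ 1.1  0.8 -3.3] g 0.0551 j [ 0.29  0.25 -0.61  1.84  0.16  1.09 -1.95]
```

Request:
jog_arm --steps '[0.045,0,0.005,-0.015,0,0.045,0,0.03,-0.035,0,0.045,0,0.07,-0.04,0,0.045,0,0.115,-0.04,0,0.045,0,0.16,-0.04,0,0.045,0.005,0.205,-0.04,0,0.045,0.012,0.25,-0.04,0,0.045,0.022,0.295,-0.03,0,0.045,0.032,0.335,-0.02,0,0.045,0.039,0.365,-0.01,0]'

```text
clock: 18.55
position: [0.5526, -0.2827, 0.1466]
ee_rot: [1.0, -0.001, -0.0, 0.0]
ft_force: [0.1, 0.1, -1.4]
grip_width: 0.648
```

```bash
python3 st.py
```

```text
t 18.55 pos [ 0.5526 -0.2827  0.1466] a deg -0.16 q [ 1.0e+00 -1.4e-03 -2.0e-04  4.0e-04] F [ 0.1  0.1 -1.4] g 0.0553 j [ 0.68  0.42 -0.36  1.58  0.16  1.17 -1.29]
```

Request:
jog_arm --steps '[0.045,0.003,0.015,0.003,0,0.045,0.0045,0.022,0.008,0,0.045,0.0045,0.024,0.02,0,0.045,0.0045,0.024,0.036,0,0.045,0.0045,0.024,0.052,0,0.045,0.0045,0.024,0.066,0,0.045,0.0045,0.024,0.078,0,0.045,0.0045,0.024,0.086,0,0.045,0.0045,0.024,0.09,0,0.045,0.0045,0.024,0.091,0]'

```text
clock: 19.55
position: [0.5577, -0.3029, 0.0555]
ee_rot: [1.0, -0.0, -0.0, -0.0]
ft_force: [0.4, -0.7, -2.8]
grip_width: 0.649
```

```bash
python3 st.py
```

```text
t 19.55 pos [ 0.5577 -0.3029  0.0555] a deg -0.0 q [ 1.e+00 -0.e+00 -1.e-04 -0.e+00] F [ 0.4 -0.7 -2.8] g 0.0554 j [ 0.68  0.54 -0.34  1.61  0.2   1.02 -1.29]
```

Request:
jog_arm --steps '[0.045,0,0,0.001,0,0.045,0,0,0.001,0,0.045,0,0,0.001,0,0.074,0,0,0.001,0,0.074,0,0,0.001,0,0.074,0,0,0.001,0,0.074,0,0,-0.005,0,0.074,0,0,-0.03,0,0.074,0,0,-0.07,0,0.074,0,0,-0.11,0]'

```text
clock: 20.55
position: [0.5574, -0.3028, 0.1673]
ee_rot: [1.0, -0.0, -0.0, -0.0]
ft_force: [0.5, -0.6, -0.1]
grip_width: 0.867
```

```bash
python3 st.py; python3 - <<'E'
from workcell import manip
import cv2
p,d=manip.camera("wrist");cv2.imwrite("pics/w9.png",p[:,:,::-1])
p,d=manip.camera("scene");cv2.imwrite("pics/s9.png",p[:,:,::-1])
E
```

```text
t 20.55 pos [ 0.5574 -0.3028  0.1673] a deg -0.0 q [ 1.e+00 -0.e+00 -2.e-04 -2.e-04] F [ 0.5 -0.6 -0.1] g 0.0741 j [ 0.7   0.43 -0.36  1.52  0.16  1.22 -1.25]
```

View pics/w9.png

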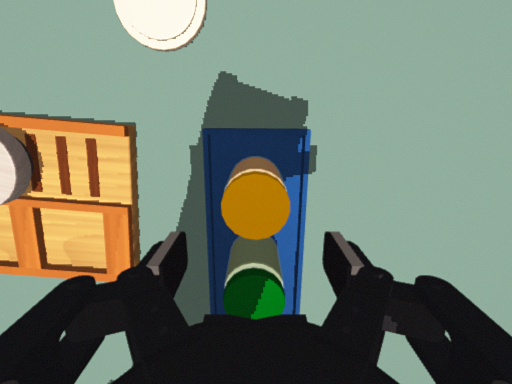

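View pics/s9.png

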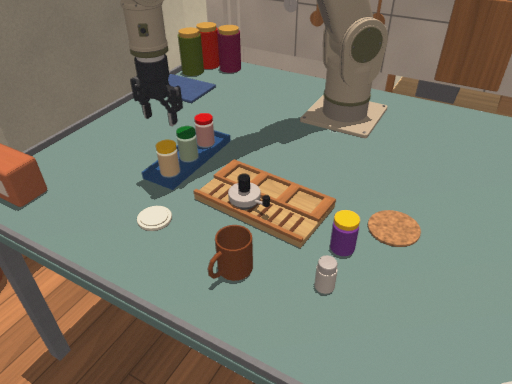

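All three jars stand in the tray. Quick refinement of the lever angle, then on to the seamer.

```bash
python3 - <<'E'
from workcell import manip
from h import *
f=np.load("pics/top0.npz");p=f["p"];c=manip.calibration("top")
g=cv2.cvtColor(p,cv2.COLOR_RGB2GRAY)
for (u0,u1,v0,v1,z) in((248,262,180,193,.078),(277,296,186,206,.096)):
    m=g[v0:v1,u0:u1]<55
    for ce,s,l in blobs(m,15): print(s[4],np.round(ce+[u0,v0],1),np.round(ray(c,ce[0]+u0,ce[1]+v0,z),4))
E
```

```text
46 [255.4 186.7] [0.6001 0.0245 0.078 ]
122 [285.9 195.3] [ 0.5793 -0.0467  0.096 ]
```

Request:
jog_arm --steps '[0.06,0.002,-0.006,-0.005,-0.08,0.06,0.005,-0.03,-0.01,-0.22,0.06,0.008,-0.06,-0.01,-0.36,0.06,0.011,-0.09,-0.01,-0.5,0.06,0.014,-0.125,-0.01,-0.64,0.06,0.017,-0.16,-0.01,-0.78,0.06,0.019,-0.195,-0.01,-0.92,0.06,0.021,-0.225,-0.01,-1.06,0.06,0.023,-0.247,-0.01,-1.2,0.06,0.0235,-0.257,-0.01,-1.304]'

```text
clock: 21.65
position: [0.5813, -0.043, 0.1762]
ee_rot: [0.792, 0.61, 0.0, -0.0]
ft_force: [0.0, -0.5, 0.7]
grip_width: 0.704
```

```bash
python3 st.py; python3 - <<'E'
from workcell import manip
import cv2
p,d=manip.camera("wrist");cv2.imwrite("pics/w10.png",p[:,:,::-1])
E
```

```text
t 21.65 pos [ 0.5813 -0.043   0.1762] a deg 75.21 q [ 7.922e-01  6.102e-01  5.000e-04 -0.000e+00] F [ 0.  -0.5  0.7] g 0.0601 j [ 0.56  0.37 -0.69  1.64  0.25  1.22 -0.44]
```

View pics/w10.png

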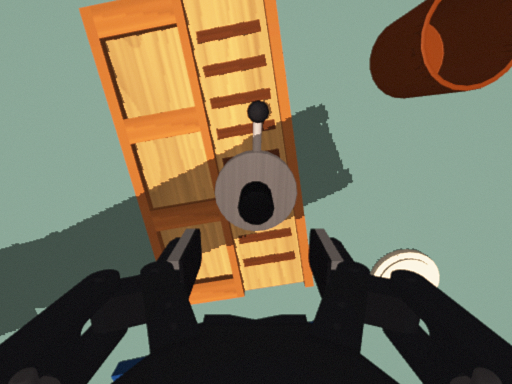

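The lever runs straight up the image along tool x and the knob is centred between the fingers at column 256. Descending to the knob.

Request:
jog_arm --steps '[0.06,-0.001,0,0.004,0,0.06,-0.002,0,0.015,0,0.06,-0.002,0,0.03,0,0.06,-0.002,0,0.046,0,0.06,-0.002,0,0.062,0,0.06,-0.002,0,0.076,0,0.06,-0.002,0,0.087,0,0.06,-0.002,0,0.094,0,0.06,-0.002,0,0.097,0,0.06,-0.002,0,0.098,0]'

```text
clock: 22.7
position: [0.5809, -0.0479, 0.0778]
ee_rot: [0.795, 0.607, 0.0, 0.0]
ft_force: [0.5, 0.9, 0.5]
grip_width: 0.704
```

```bash
python3 st.py; python3 - <<'E'
from workcell import manip
import cv2
p,d=manip.camera("wrist");cv2.imwrite("pics/w11.png",p[:,:,::-1])
E
```

```text
t 22.7 pos [ 0.5809 -0.0479  0.0778] a deg 74.7 q [7.949e-01 6.067e-01 1.000e-04 1.000e-04] F [0.5 0.9 0.5] g 0.0601 j [ 0.53  0.48 -0.65  1.73  0.33  1.04 -0.5 ]
```

View pics/w11.png

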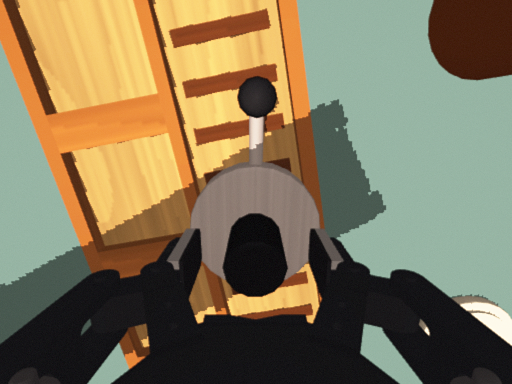

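The knob is between the pads and clear of the lever. Gripping at 60 N and lifting.

Request:
jog_arm --steps '[0.02,0.001,0,0,0,0.02,0.001,0,0,0,0.02,0.001,0,0,0,0.02,0.001,0,0,0,0.02,0.001,0,0,0,0.02,0.001,0,0,0,0.02,0.001,0,0,0,0.02,0.001,0,-0.005,0,0.02,0.001,0,-0.015,0,0.02,0.001,0,-0.03,0]' --grip_force 60

```text
clock: 23.75
position: [0.5801, -0.0471, 0.1077]
ee_rot: [0.795, 0.607, -0.001, -0.001]
ft_force: [-0.2, 0.6, -5.8]
grip_width: 0.335
```

```bash
python3 st.py
```

```text
t 23.75 pos [ 0.5801 -0.0471  0.1077] a deg 74.7 q [ 0.7949  0.6067 -0.0008 -0.0008] F [-0.2  0.6 -5.8] g 0.0286 j [ 0.54  0.44 -0.66  1.71  0.3   1.1  -0.48]
```

Lifted (5.8 N, 28.6 mm). Carrying it high to the trivet.

Request:
jog_arm --steps '[0.02,0,0,-0.02,0,0.02,0.006,-0.004,-0.05,0,0.02,0.025,-0.015,-0.08,0,0.02,0.055,-0.034,-0.09,0,0.02,0.089,-0.055,-0.09,0,0.02,0.123,-0.075,-0.09,0,0.02,0.156,-0.096,-0.09,0,0.02,0.19,-0.117,-0.09,0,0.02,0.221,-0.136,-0.09,0,0.02,0.245,-0.151,-0.09,0]'

```text
clock: 24.75
position: [0.4988, 0.2317, 0.199]
ee_rot: [0.794, 0.608, 0.0, 0.0]
ft_force: [0.6, 0.2, -5.2]
grip_width: 0.332
```

Request:
jog_arm --steps '[0.02,0.018,-0.011,0,0,0.02,0.037,-0.023,0,0,0.02,0.052,-0.032,0,0,0.02,0.059,-0.036,0,0,0.02,0.0616,-0.0374,0.01,0,0.02,0.0616,-0.0374,0.03,0,0.02,0.0616,-0.0374,0.05,0,0.02,0.0616,-0.0374,0.065,0,0.02,0.0616,-0.0374,0.07,0,0.02,0.0616,-0.0374,0.07,0]'

```text
clock: 25.75
position: [0.4801, 0.2978, 0.1272]
ee_rot: [0.795, 0.606, -0.001, -0.0]
ft_force: [0.2, -0.3, -5.9]
grip_width: 0.338
```

```bash
python3 st.py; python3 - <<'E'
from workcell import manip
import cv2
for n in("wrist","scene"):
    p,d=manip.camera(n);cv2.imwrite(f"pics/{n[0]}12.png",p[:,:,::-1])
E
```

```text
t 25.75 pos [0.4801 0.2978 0.1272] a deg 74.67 q [ 7.951e-01  6.064e-01 -6.000e-04 -0.000e+00] F [ 0.2 -0.3 -5.9] g 0.0289 j [ 0.04  0.43 -0.83  1.73  0.34  1.14 -1.15]
```

View pics/w12.png

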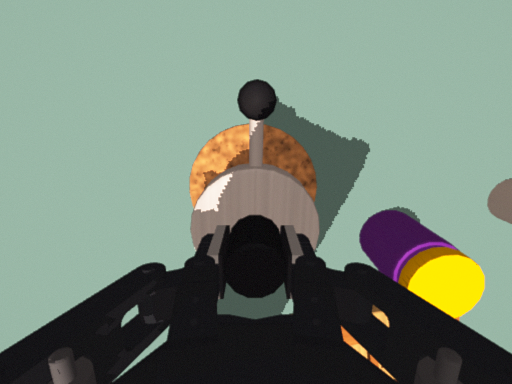

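View pics/s12.png

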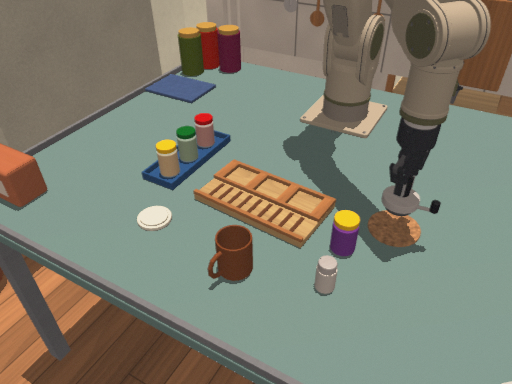

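The seamer is right over the trivet (trivet centre column about 253, seamer about 256). The purple jar is clear. Lowering.

Request:
jog_arm --steps '[0.02,0,0,0.004,0,0.02,0,0,0.014,0,0.02,0,0,0.025,0,0.02,0,0,0.036,0,0.02,0,0,0.045,0,0.02,0,0,0.052,0,0.02,0,0,0.056,0,0.02,0,0,0.058,0,0.02,0,0,0.059,0,0.02,0,0,0.0595,0]'

```text
clock: 26.85
position: [0.4803, 0.2985, 0.0686]
ee_rot: [0.795, 0.607, 0.0, 0.0]
ft_force: [-2.2, -1.4, -0.9]
grip_width: 0.335
```

```bash
python3 st.py
```

```text
t 26.85 pos [0.4803 0.2985 0.0686] a deg 74.7 q [7.950e-01 6.067e-01 2.000e-04 1.000e-04] F [-2.2 -1.4 -0.9] g 0.0286 j [ 0.01  0.5  -0.79  1.78  0.41  1.04 -1.2 ]
```

Contact: the weight is off the wrist. Release and rise.

Request:
jog_arm --steps '[0.06,0,0,0,0,0.06,0,0,0,0,0.06,0,0,0,0,0.06,0,0,0,0,0.06,0,0,-0.005,0,0.06,0,0,-0.02,0,0.06,0,0,-0.045,0,0.06,0,0,-0.075,0,0.06,0,0,-0.105,0,0.06,0,0,-0.12,0]' --grip_force 40

```text
clock: 27.85
position: [0.4808, 0.2994, 0.1921]
ee_rot: [0.795, 0.607, 0.002, 0.0]
ft_force: [0.1, 0.5, -0.4]
grip_width: 0.701
```

```bash
python3 st.py; python3 - <<'E'
from workcell import manip
import cv2
for n in("wrist",):
    p,d=manip.camera(n);cv2.imwrite(f"pics/{n[0]}13.png",p[:,:,::-1])
E
```

```text
t 27.85 pos [0.4808 0.2994 0.1921] a deg 74.72 q [7.948e-01 6.068e-01 2.000e-03 4.000e-04] F [ 0.1  0.5 -0.4] g 0.0599 j [ 0.07  0.36 -0.86  1.66  0.28  1.25 -1.11]
```

View pics/w13.png

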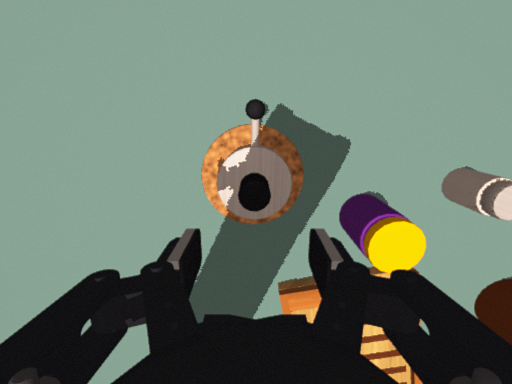

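The seamer stands centred on the trivet with the purple jar undisturbed. Heading back for yellow, turning back to yaw 0.

Request:
jog_arm --steps '[0.074,-0.013,0.006,0,0.08,0.074,-0.047,0.02,0,0.22,0.074,-0.087,0.036,0,0.36,0.074,-0.128,0.053,0,0.5,0.074,-0.168,0.07,0,0.64,0.074,-0.208,0.087,0,0.78,0.074,-0.249,0.104,0,0.92,0.074,-0.286,0.119,0,1.06,0.074,-0.318,0.133,0,1.2,0.074,-0.336,0.1405,0,1.304]'

```text
clock: 28.9
position: [0.5267, -0.0663, 0.1879]
ee_rot: [1.0, -0.005, -0.0, 0.0]
ft_force: [0.3, -0.6, 0.6]
grip_width: 0.869
```

```bash
python3 st.py
```

```text
t 28.9 pos [ 0.5267 -0.0663  0.1879] a deg -0.54 q [ 1.0e+00 -4.7e-03 -3.0e-04  5.0e-04] F [ 0.3 -0.6  0.6] g 0.0742 j [ 0.49  0.21 -0.5   1.77  0.11  1.19 -1.63]
```

Request:
jog_arm --steps '[0.074,0.002,0.015,0.003,0,0.074,0.007,0.05,0.008,0,0.074,0.012,0.09,0.014,0,0.074,0.017,0.13,0.02,0,0.074,0.022,0.17,0.025,0,0.074,0.027,0.205,0.025,0,0.074,0.03,0.23,0.025,0,0.074,0.031,0.24,0.025,0,0.074,0.031,0.24,0.025,0,0.074,0.031,0.24,0.025,0]'

```text
clock: 29.9
position: [0.5583, -0.3007, 0.1632]
ee_rot: [1.0, 0.001, 0.0, -0.001]
ft_force: [0.9, 0.1, 0.4]
grip_width: 0.865
```

```bash
python3 st.py; python3 - <<'E'
from workcell import manip
from h import *
for n in("wrist","top"):
    p,d=manip.camera(n);cv2.imwrite(f"pics/{n[0]}14.png",p[:,:,::-1])
c=manip.calibration("top");g=cv2.cvtColor(p,cv2.COLOR_RGB2GRAY)
W=deproj(c,d)
m=(W[...,2]>.07)&(W[...,2]<.095);m[:, 190:]=0;m[:205]=0;m[275:]=0
for ce,s,l in blobs(m,20): print("knob",s[4],np.round(ray(c,*ce,.086),4),np.median(W[l][:,2]))
hsv=cv2.cvtColor(p,cv2.COLOR_RGB2HSV);u0=np.arange(512)[None];v0=np.arange(384)[:,None]
m=(W[...,2]>.035)&(W[...,2]<.05)&(u0<190)&(v0>205)&(v0<275)
q=W[m];print("head bbox c",(q.min(0)+q.max(0))/2,q.max(0)-q.min(0))
E
```

```text
t 29.9 pos [ 0.5583 -0.3007  0.1632] a deg 0.16 q [ 1.0e+00  1.4e-03  0.0e+00 -6.0e-04] F [0.9 0.1 0.4] g 0.0738 j [ 0.7   0.43 -0.36  1.53  0.16  1.21 -1.26]
knob 143 [0.481  0.2957 0.086 ] 0.08430597696009379
head bbox c [0.4808058  0.31275226 0.04269254] [0.07688217 0.10958519 0.01433879]
```

View pics/t14.png

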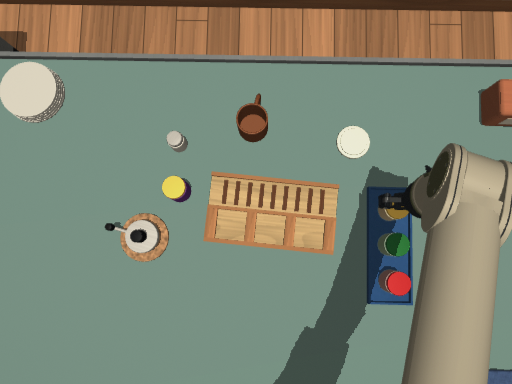

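View pics/w14.png

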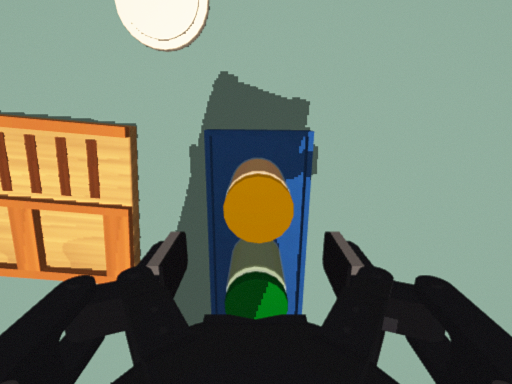

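The seamer knob measures (0.481,0.296) against the trivet centre (0.479,0.298), within 3 mm. The mug, lid and salt are at unchanged pixels. Picking yellow.

Request:
jog_arm --steps '[0.074,-0.0005,0.002,0.006,0,0.074,-0.0005,0.002,0.02,0,0.074,-0.0005,0.002,0.036,0,0.074,-0.0005,0.002,0.053,0,0.074,-0.0005,0.002,0.07,0,0.074,-0.0005,0.002,0.086,0,0.074,-0.0005,0.002,0.098,0,0.074,-0.0005,0.002,0.105,0,0.045,-0.0005,0.002,0.108,0,0.045,-0.0005,0.002,0.108,0]'

```text
clock: 31.0
position: [0.5575, -0.3046, 0.0552]
ee_rot: [1.0, -0.0, -0.0, -0.0]
ft_force: [0.2, 1.3, -2.1]
grip_width: 0.647
```

Request:
jog_arm --steps '[0.045,0,0,0,0,0.045,0,0,0,0,0.045,0,0,0,0,0.045,0,0,0,0,0.045,0,0,-0.005,0,0.045,0,0,-0.02,0,0.045,0,0,-0.045,0,0.045,0,0,-0.075,0,0.045,0,0,-0.095,0,0.045,0,0,-0.1,0]'

```text
clock: 32.0
position: [0.5589, -0.3053, 0.1595]
ee_rot: [1.0, -0.0, 0.002, 0.001]
ft_force: [1.5, -0.5, -1.3]
grip_width: 0.646
```

```bash
python3 st.py
```

```text
t 32.0 pos [ 0.5589 -0.3053  0.1595] a deg -0.01 q [ 1.0e+00 -1.0e-04  2.5e-03  1.3e-03] F [ 1.5 -0.5 -1.3] g 0.0551 j [ 0.7   0.44 -0.36  1.53  0.16  1.2  -1.25]
```

Request:
jog_arm --steps '[0.045,-0.002,-0.015,0,0,0.045,-0.006,-0.055,0,0,0.045,-0.011,-0.1,0,0,0.045,-0.016,-0.145,0,0,0.045,-0.022,-0.19,0,0,0.045,-0.027,-0.235,0,0,0.045,-0.032,-0.28,0,0,0.045,-0.037,-0.325,0,0,0.045,-0.041,-0.362,0,0,0.045,-0.043,-0.382,0,0]'

```text
clock: 33.0
position: [0.5122, 0.082, 0.1542]
ee_rot: [1.0, 0.002, -0.001, -0.0]
ft_force: [0.5, 0.1, -2.1]
grip_width: 0.647
```

Request:
jog_arm --steps '[0.045,-0.001,-0.006,0,0,0.045,-0.001,-0.0076,0.005,0,0.045,-0.001,-0.0076,0.015,0,0.045,-0.001,-0.0076,0.026,0,0.045,-0.001,-0.0076,0.036,0,0.045,-0.001,-0.0076,0.043,0,0.045,-0.001,-0.0076,0.045,0,0.045,-0.001,-0.0076,0.045,0,0.045,-0.001,-0.0076,0.045,0,0.045,-0.001,-0.0076,0.045,0]'

```text
clock: 34.0
position: [0.5138, 0.0849, 0.1108]
ee_rot: [1.0, -0.0, 0.0, 0.0]
ft_force: [-0.1, -0.2, -2.4]
grip_width: 0.649
```

```bash
python3 st.py; python3 - <<'E'
from workcell import manip
import cv2
for n in("wrist",):
    p,d=manip.camera(n);cv2.imwrite(f"pics/{n[0]}15.png",p[:,:,::-1])
E
```

```text
t 34.0 pos [0.5138 0.0849 0.1108] a deg -0.01 q [ 1.e+00 -1.e-04  4.e-04  0.e+00] F [-0.1 -0.2 -2.4] g 0.0554 j [ 0.27  0.29 -0.58  1.87  0.18  1.04 -1.96]
```

View pics/w15.png

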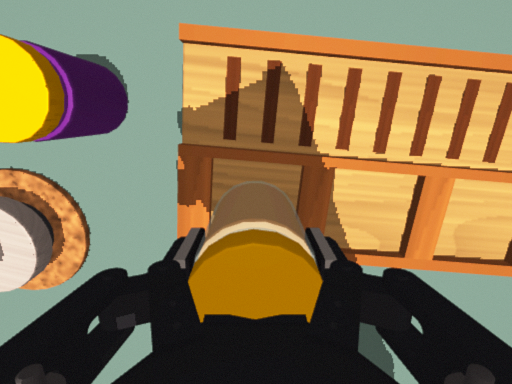

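Yellow is over the left slot, centred at column 255 between rails at about 212 and 302. Lowering.

Request:
jog_arm --steps '[0.045,0,0,0.005,0,0.045,0,0,0.013,0,0.045,0,0,0.022,0,0.045,0,0,0.03,0,0.045,0,0,0.036,0,0.045,0,0,0.04,0,0.045,0,0,0.042,0,0.045,0,0,0.043,0,0.045,0,0,0.0435,0,0.045,0,0,0.0435,0]'

```text
clock: 35.05
position: [0.5137, 0.0849, 0.067]
ee_rot: [1.0, -0.0, 0.0, 0.0]
ft_force: [0.8, -0.0, -2.3]
grip_width: 0.649
```

```bash
python3 st.py
```

```text
t 35.05 pos [0.5137 0.0849 0.067 ] a deg -0.01 q [ 1.e+00 -1.e-04  2.e-04  0.e+00] F [ 0.8 -0.  -2.3] g 0.0554 j [ 0.25  0.35 -0.57  1.9   0.23  0.96 -2.  ]
```

Request:
jog_arm --steps '[0.045,0,0,0.001,0,0.045,0,0,0.001,0,0.045,0,0,0.001,0,0.074,0,0,0.001,0,0.074,0,0,0.001,0,0.074,0,0,0.001,0,0.074,0,0,-0.005,0,0.074,0,0,-0.03,0,0.074,0,0,-0.065,0,0.074,0,0,-0.095,0]'

```text
clock: 36.05
position: [0.5135, 0.0851, 0.1636]
ee_rot: [1.0, 0.0, 0.0, -0.0]
ft_force: [0.3, 0.8, 0.5]
grip_width: 0.865
```

```bash
python3 st.py; python3 - <<'E'
from workcell import manip
import cv2
for n in("wrist",):
    p,d=manip.camera(n);cv2.imwrite(f"pics/{n[0]}16.png",p[:,:,::-1])
E
```

```text
t 36.05 pos [0.5135 0.0851 0.1636] a deg 0.01 q [ 1.e+00  1.e-04  2.e-04 -1.e-04] F [0.3 0.8 0.5] g 0.0738 j [ 0.29  0.22 -0.6   1.82  0.14  1.14 -1.93]
```

View pics/w16.png

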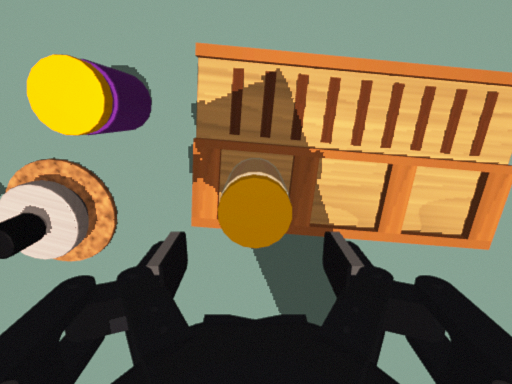

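Yellow is back in its slot. Fetching green.

Request:
jog_arm --steps '[0.074,-0.002,0.015,0,0,0.074,-0.006,0.055,0,0,0.074,-0.011,0.1,0,0,0.074,-0.016,0.145,0,0,0.074,-0.021,0.19,0,0,0.074,-0.026,0.235,0,0,0.074,-0.031,0.28,0,0,0.074,-0.035,0.325,0,0,0.074,-0.039,0.362,0,0,0.074,-0.0415,0.382,0,0]'

```text
clock: 37.1
position: [0.4707, -0.3009, 0.1619]
ee_rot: [1.0, -0.002, -0.0, 0.001]
ft_force: [0.3, 0.8, -0.9]
grip_width: 0.869
```

Request:
jog_arm --steps '[0.074,0,0.005,0,0,0.074,0,0.005,0.006,0,0.074,0,0.005,0.015,0,0.074,0,0.005,0.022,0,0.074,0,0.005,0.025,0,0.074,0,0.005,0.025,0,0.074,0,0.005,0.025,0,0.074,0,0.005,0.025,0,0.074,0,0.005,0.025,0,0.074,0,0.005,0.025,0]'

```text
clock: 38.1
position: [0.4721, -0.3022, 0.137]
ee_rot: [1.0, -0.0, 0.0, 0.0]
ft_force: [-0.5, 0.5, 0.8]
grip_width: 0.864
```

```bash
python3 st.py; python3 - <<'E'
from workcell import manip
import cv2
for n in("wrist",):
    p,d=manip.camera(n);cv2.imwrite(f"pics/{n[0]}17.png",p[:,:,::-1])
E
```

```text
t 38.1 pos [ 0.4721 -0.3022  0.137 ] a deg -0.01 q [ 1.e+00 -1.e-04  2.e-04  1.e-04] F [-0.5  0.5  0.8] g 0.0738 j [ 0.76  0.3  -0.32  1.76  0.1   1.1  -1.16]
```

View pics/w17.png

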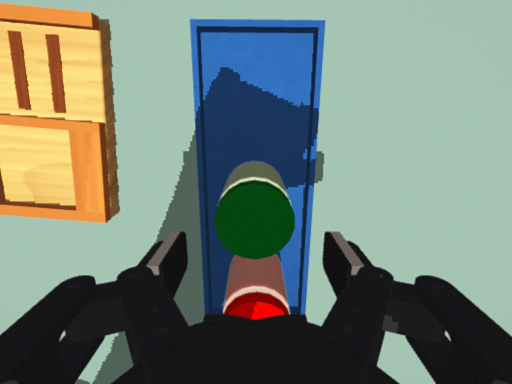

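Green is centred. Descend, grip, lift.

Request:
jog_arm --steps '[0.074,0,0,0.005,0,0.074,0,0,0.018,0,0.074,0,0,0.033,0,0.074,0,0,0.048,0,0.074,0,0,0.062,0,0.074,0,0,0.073,0,0.074,0,0,0.08,0,0.074,0,0,0.082,0,0.045,0,0,0.082,0,0.045,0,0,0.082,0]'

```text
clock: 39.15
position: [0.4724, -0.3022, 0.0554]
ee_rot: [1.0, -0.0, 0.0, 0.0]
ft_force: [0.2, -0.2, -3.5]
grip_width: 0.652
```

Request:
jog_arm --steps '[0.045,0,0,0,0,0.045,0,0,0,0,0.045,0,0,0,0,0.045,0,0,0,0,0.045,0,0,-0.005,0,0.045,0,0,-0.02,0,0.045,0,0,-0.045,0,0.045,0,0,-0.075,0,0.045,0,0,-0.095,0,0.045,0,0,-0.1,0]'

```text
clock: 40.15
position: [0.4731, -0.3028, 0.1582]
ee_rot: [1.0, -0.0, 0.002, 0.001]
ft_force: [0.6, -0.2, -2.5]
grip_width: 0.649
```

```bash
python3 st.py
```

```text
t 40.15 pos [ 0.4731 -0.3028  0.1582] a deg -0.02 q [ 1.0e+00 -1.0e-04  1.9e-03  1.3e-03] F [ 0.6 -0.2 -2.5] g 0.0554 j [ 0.76  0.28 -0.32  1.73  0.1   1.14 -1.16]
```

Request:
jog_arm --steps '[0.045,0.001,-0.01,0,0,0.045,0.004,-0.038,0,0,0.045,0.009,-0.078,0,0,0.045,0.014,-0.12,0,0,0.045,0.019,-0.162,0,0,0.045,0.024,-0.204,0,0,0.045,0.028,-0.24,0,0,0.045,0.031,-0.27,0,0,0.045,0.033,-0.288,0,0,0.045,0.0335,-0.2927,0,0]'

```text
clock: 41.15
position: [0.5045, -0.0062, 0.1536]
ee_rot: [1.0, 0.002, -0.001, -0.0]
ft_force: [1.1, -0.1, -1.9]
grip_width: 0.646
```

Request:
jog_arm --steps '[0.045,0,0,0,0,0.045,0,0,0.005,0,0.045,0,0,0.015,0,0.045,0,0,0.026,0,0.045,0,0,0.036,0,0.045,0,0,0.043,0,0.045,0,0,0.045,0,0.045,0,0,0.045,0,0.045,0,0,0.045,0,0.045,0,0,0.045,0]'

```text
clock: 42.15
position: [0.5059, -0.0094, 0.1103]
ee_rot: [1.0, -0.0, 0.0, 0.0]
ft_force: [0.9, 1.2, -2.9]
grip_width: 0.645
```

```bash
python3 st.py; python3 - <<'E'
from workcell import manip
import cv2
for n in("wrist",):
    p,d=manip.camera(n);cv2.imwrite(f"pics/{n[0]}18.png",p[:,:,::-1])
E
```

```text
t 42.15 pos [ 0.5059 -0.0094  0.1103] a deg -0.01 q [ 1.e+00 -1.e-04  4.e-04  1.e-04] F [ 0.9  1.2 -2.9] g 0.055 j [ 0.4   0.24 -0.53  1.91  0.14  1.02 -1.76]
```

View pics/w18.png

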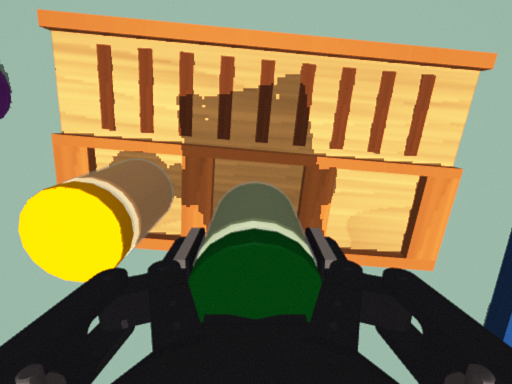

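Green is centred over the middle slot. Rest height is 0.0554+0.012 = 0.067, so I lower 0.043 and release.

Request:
jog_arm --steps '[0.045,0,0,0.005,0,0.045,0,0,0.013,0,0.045,0,0,0.022,0,0.045,0,0,0.03,0,0.045,0,0,0.036,0,0.045,0,0,0.04,0,0.045,0,0,0.042,0,0.045,0,0,0.043,0,0.045,0,0,0.0435,0,0.045,0,0,0.0435,0]'

```text
clock: 43.2
position: [0.5055, -0.0094, 0.0673]
ee_rot: [1.0, -0.0, -0.0, 0.0]
ft_force: [-6.4, 0.2, 10.0]
grip_width: 0.648
```

```bash
python3 st.py
```

```text
t 43.2 pos [ 0.5055 -0.0094  0.0673] a deg -0.01 q [ 1.e+00 -1.e-04 -1.e-04  3.e-04] F [-6.4  0.2 10. ] g 0.0553 j [ 0.39  0.31 -0.51  1.94  0.18  0.94 -1.79]
```

There is contact at the expected deck height. Release.

Request:
jog_arm --steps '[0.045,0,0,-0.0005,0,0.045,0,0,-0.0005,0,0.074,0,0,-0.0005,0,0.074,0,0,-0.0005,0,0.074,0,0,-0.0005,0,0.074,0,0,-0.0005,0,0.074,0,0,-0.005,0,0.074,0,0,-0.03,0,0.074,0,0,-0.065,0,0.074,0,0,-0.095,0]'

```text
clock: 44.2
position: [0.5055, -0.0091, 0.163]
ee_rot: [1.0, 0.0, 0.0, -0.0]
ft_force: [0.7, -0.1, 0.3]
grip_width: 0.865
```

```bash
python3 st.py; python3 - <<'E'
from workcell import manip
import cv2
for n in("wrist",):
    p,d=manip.camera(n);cv2.imwrite(f"pics/{n[0]}19.png",p[:,:,::-1])
E
```

```text
t 44.2 pos [ 0.5055 -0.0091  0.163 ] a deg 0.02 q [ 1.e+00  2.e-04  1.e-04 -1.e-04] F [ 0.7 -0.1  0.3] g 0.0739 j [ 0.42  0.18 -0.54  1.86  0.1   1.13 -1.72]
```

View pics/w19.png

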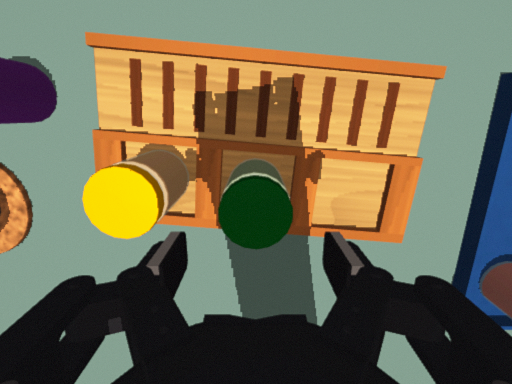

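Green stands in the middle slot. Now red.

Request:
jog_arm --steps '[0.074,-0.004,0.01,0,0,0.074,-0.015,0.037,0,0,0.074,-0.031,0.077,0,0,0.074,-0.048,0.119,0,0,0.074,-0.065,0.161,0,0,0.074,-0.082,0.203,0,0,0.074,-0.097,0.24,0,0,0.074,-0.109,0.27,0,0,0.074,-0.116,0.288,0,0,0.074,-0.1185,0.294,0,0]'

```text
clock: 45.25
position: [0.3848, -0.3054, 0.1603]
ee_rot: [1.0, -0.002, -0.001, -0.0]
ft_force: [-0.2, 0.9, -0.3]
grip_width: 0.866
```

Request:
jog_arm --steps '[0.074,0,0,0,0,0.074,0,0,0.006,0,0.074,0,0,0.015,0,0.074,0,0,0.022,0,0.074,0,0,0.025,0,0.074,0,0,0.025,0,0.074,0,0,0.025,0,0.074,0,0,0.025,0,0.074,0,0,0.025,0,0.074,0,0,0.025,0]'

```text
clock: 46.25
position: [0.3871, -0.3035, 0.1365]
ee_rot: [1.0, -0.0, 0.0, 0.0]
ft_force: [-0.4, 0.2, -0.6]
grip_width: 0.862
```

```bash
python3 st.py; python3 - <<'E'
from workcell import manip
import cv2
for n in("wrist",):
    p,d=manip.camera(n);cv2.imwrite(f"pics/{n[0]}20.png",p[:,:,::-1])
E
```

```text
t 46.25 pos [ 0.3871 -0.3035  0.1365] a deg -0.01 q [ 1.e+00 -1.e-04  2.e-04  2.e-04] F [-0.4  0.2 -0.6] g 0.0736 j [ 0.82  0.15 -0.26  1.93  0.05  1.06 -1.04]
```

View pics/w20.png

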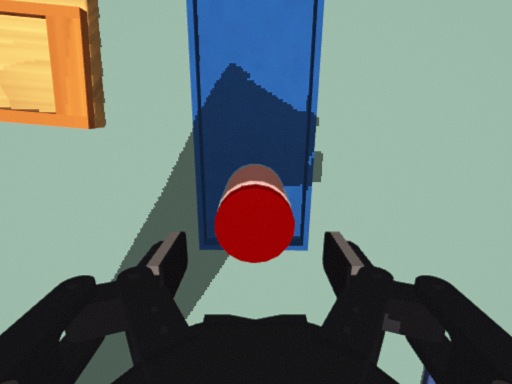

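Red is centred. Descend .081, grip, lift.

Request:
jog_arm --steps '[0.074,0,0,0.005,0,0.074,0,0,0.018,0,0.074,0,0,0.033,0,0.074,0,0,0.048,0,0.074,0,0,0.062,0,0.074,0,0,0.073,0,0.074,0,0,0.079,0,0.074,0,0,0.081,0,0.045,0,0,0.081,0,0.045,0,0,0.081,0]'

```text
clock: 47.3
position: [0.3874, -0.3035, 0.056]
ee_rot: [1.0, -0.0, 0.0, 0.0]
ft_force: [0.8, 0.2, -1.4]
grip_width: 0.645
```

Request:
jog_arm --steps '[0.045,0,0,0,0,0.045,0,0,0,0,0.045,0,0,0,0,0.045,0,0,0,0,0.045,0,0,-0.005,0,0.045,0,0,-0.02,0,0.045,0,0,-0.045,0,0.045,0,0,-0.075,0,0.045,0,0,-0.095,0,0.045,0,0,-0.1,0]'

```text
clock: 48.3
position: [0.3877, -0.3041, 0.1575]
ee_rot: [1.0, -0.0, 0.001, 0.001]
ft_force: [1.0, -0.3, -1.4]
grip_width: 0.643
```

```bash
python3 st.py
```

```text
t 48.3 pos [ 0.3877 -0.3041  0.1575] a deg -0.03 q [ 1.0e+00 -2.0e-04  1.3e-03  1.1e-03] F [ 1.  -0.3 -1.4] g 0.0549 j [ 0.82  0.13 -0.27  1.91  0.04  1.1  -1.03]
```

Request:
jog_arm --steps '[0.045,0.006,-0.01,0,0,0.045,0.018,-0.032,0,0,0.045,0.034,-0.061,0,0,0.045,0.05,-0.091,0,0,0.045,0.067,-0.121,0,0,0.045,0.083,-0.15,0,0,0.045,0.097,-0.175,0,0,0.045,0.106,-0.191,0,0,0.045,0.1097,-0.198,0,0,0.045,0.1097,-0.198,0,0]'

```text
clock: 49.3
position: [0.4964, -0.104, 0.1541]
ee_rot: [1.0, 0.001, -0.001, -0.0]
ft_force: [-0.1, -1.0, -2.5]
grip_width: 0.648
```

Request:
jog_arm --steps '[0.045,0,0,0,0,0.045,0,0,0.005,0,0.045,0,0,0.015,0,0.045,0,0,0.026,0,0.045,0,0,0.036,0,0.045,0,0,0.043,0,0.045,0,0,0.045,0,0.045,0,0,0.045,0,0.045,0,0,0.045,0,0.045,0,0,0.045,0]'

```text
clock: 50.3
position: [0.497, -0.1055, 0.1108]
ee_rot: [1.0, -0.0, 0.0, 0.0]
ft_force: [-0.7, 0.4, -2.2]
grip_width: 0.644
```

```bash
python3 st.py; python3 - <<'E'
from workcell import manip
import cv2
for n in("wrist",):
    p,d=manip.camera(n);cv2.imwrite(f"pics/{n[0]}21.png",p[:,:,::-1])
E
```

```text
t 50.3 pos [ 0.497  -0.1055  0.1108] a deg -0.01 q [ 1.e+00 -1.e-04  4.e-04  2.e-04] F [-0.7  0.4 -2.2] g 0.055 j [ 0.52  0.24 -0.45  1.91  0.12  1.02 -1.55]
```

View pics/w21.png

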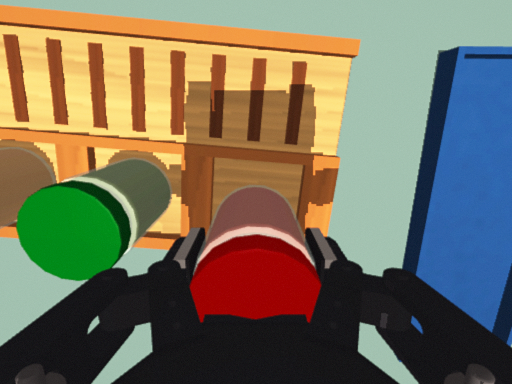

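Red is centred over the right slot. Lowering .043.

Request:
jog_arm --steps '[0.045,0,0,0.005,0,0.045,0,0,0.013,0,0.045,0,0,0.022,0,0.045,0,0,0.03,0,0.045,0,0,0.036,0,0.045,0,0,0.04,0,0.045,0,0,0.042,0,0.045,0,0,0.043,0,0.045,0,0,0.043,0,0.045,0,0,0.043,0]'

```text
clock: 51.35
position: [0.4968, -0.1054, 0.0679]
ee_rot: [1.0, -0.0, 0.0, 0.0]
ft_force: [-3.5, 0.5, 5.6]
grip_width: 0.645
```

```bash
python3 st.py
```

```text
t 51.35 pos [ 0.4968 -0.1054  0.0679] a deg -0.01 q [ 1.e+00 -1.e-04  1.e-04  1.e-04] F [-3.5  0.5  5.6] g 0.0551 j [ 0.51  0.3  -0.44  1.94  0.15  0.94 -1.57]
```

Seated at the expected height. Release, rise, then back the arm out of the views.

Request:
jog_arm --steps '[0.045,0,0,0,0,0.045,0,0,0,0,0.074,0,0,0,0,0.074,0,0,0,0,0.074,0,0,0,0,0.074,0,0,0,0,0.074,0,0,-0.005,0,0.074,0,0,-0.03,0,0.074,0,0,-0.07,0,0.074,0,0,-0.11,0]'

```text
clock: 52.35
position: [0.4963, -0.1052, 0.1787]
ee_rot: [1.0, 0.0, -0.0, -0.0]
ft_force: [0.2, -0.9, -0.6]
grip_width: 0.864
```

Request:
jog_arm --steps '[0.074,-0.004,0.01,-0.01,0,0.074,-0.015,0.035,-0.03,0,0.074,-0.03,0.07,-0.05,0,0.074,-0.045,0.105,-0.06,0,0.074,-0.06,0.14,-0.06,0,0.074,-0.075,0.175,-0.06,0,0.074,-0.09,0.21,-0.06,0,0.074,-0.1,0.235,-0.06,0,0.074,-0.105,0.25,-0.06,0,0.074,-0.105,0.25,-0.06,0]'

```text
clock: 53.35
position: [0.3906, -0.3571, 0.237]
ee_rot: [1.0, -0.002, -0.0, -0.0]
ft_force: [-0.1, 0.4, -1.0]
grip_width: 0.866
```

```bash
python3 st.py; python3 - <<'E'
from workcell import manip
from h import *
p,d=manip.camera("scene");cv2.imwrite("pics/s22.png",p[:,:,::-1])
c=manip.calibration("scene");W=deproj(c,d);v,u=np.mgrid[:384,:512]
m=(W[...,2]>.104)&(W[...,2]<.113)&(u>220)&(u<325)&(v>140)&(v<200)
for ce,s,l in blobs(m,40): print("lid",np.round((W[l].min(0)+W[l].max(0))/2,4))
p,d=manip.camera("top");cv2.imwrite("pics/t22.png",p[:,:,::-1]);c=manip.calibration("top");W=deproj(c,d)
m=(W[...,2]>.1)&(W[...,2]<.116)&(v>195)&(u>200)&(u<340)
for ce,s,l in blobs(m,200): print("lid top",np.round((W[l].min(0)+W[l].max(0))/2,4))
m=(W[...,2]>.07)&(W[...,2]<.095)&(u<190)&(v>205)&(v<275)
for ce,s,l in blobs(m,20): print("knob",np.round((W[l].min(0)+W[l].max(0))/2,4))
f=np.load("pics/top0.npz")["p"];df=np.abs(p.astype(int)-f).max(2)>40
for n,(a,b,e,g) in dict(mug=(232,272,92,142),lid=(335,372,124,160),salt=(165,190,128,153),pur=(160,192,174,203)).items(): print(n,df[e:g,a:b].sum())
E
```

```text
t 53.35 pos [ 0.3906 -0.3571  0.237 ] a deg -0.19 q [ 1.0e+00 -1.7e-03 -3.0e-04 -0.0e+00] F [-0.1  0.4 -1. ] g 0.0739 j [ 0.86  0.14 -0.22  1.72  0.03  1.28 -0.95]
lid [ 0.4948 -0.1031  0.1077]
lid [ 0.5069 -0.0071  0.1077]
lid [0.5137 0.0865 0.1076]
lid top [0.515  0.0842 0.1063]
lid top [ 0.5066 -0.01    0.1072]
lid top [ 0.4948 -0.1052  0.1071]
knob [0.4811 0.2975 0.0804]
mug 0
lid 0
salt 0
pur 0
```

View pics/s22.png

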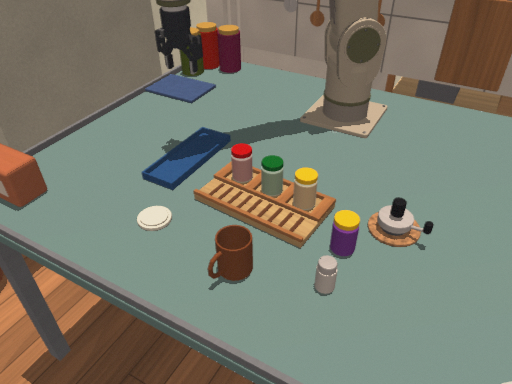

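View pics/t22.png

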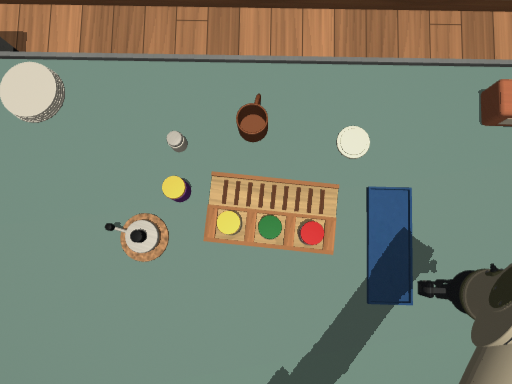

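Everything is in place and upright. The lids are at their original spots and heights, the tray is empty, and the bystanders' pixels are unchanged. Handing in.

```bash
python3 -c "
from workcell import manip
print(manip.hand_in())"; python3 st.py
```

```text
the job is handed in; nothing more can be done
None
the job is handed in; nothing more can be done
```

I moved the three jars to the tray, then the seamer to the trivet. After that I put yellow, green and red back in their original slots and handed in at about 53 s of the 147 s allowed.

- **Jars:** the final scene and top views show all three upright in their own slots. Lid tops measure 0.106–0.108 m high (0.108 expected), about 2 mm or less from where they started.
- **Seamer:** the knob measures (0.481, 0.2975) against a trivet centre of (0.479, 0.298), so it is about 2 mm off centre.
- **Other objects:** the mug, white lid, salt shaker and purple jar show no changed pixels from the start.
- **Forces:** the highest wrist force I read was about 12 N, as green touched the deck.
- **Disagreements:** no check failed. Positions from the two cameras, and the measured against the planned arm positions, differed by 1–4 mm.

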